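# Raise the bail of a sample pot and hang it on a spring scale

### The job

Swing the folded-down wire bail of the steel sample pot upright while the pot stays standing in its place on the bench. Then pick the pot up by the bail's blue grip and hang it, bail in the notches of both prongs, on the fork of the spring scale. Let the sprung fork take the weight gently and come to balance before letting go (no dropping, jolting or pressing it down hard), leave the pot hanging freely and still, and do not disturb the other things.

Things in the scene. Friction and masses are not known exactly. Their poses are not given: they have to be found in the camera images.
- pot_center (a point): Centre of the lidded steel sample pot, a cylinder 84 mm across (white lid 87 mm) and 62 mm high, 0.27 to 0.67 kg in all (varies with what is sealed in it), standing on the bench at the start. This point is on its axis, 31 mm above its underside. z is up the pot, y parallel to the bail's hinge axis; the folded bail lies on its -x side.
- bail_pivot (a point): Middle of the bail's hinge axis, which runs along the pot's y through two ears; on the pot's axis, 55 mm above its underside. Axes as those of the pot. The bail is 5 mm steel wire: a straight crossbar 88 mm long, parallel to the hinge axis and 75 mm from it, joined by slanting corners to two legs 108 mm apart (axis to axis).
- bail_grip (a point): Centre of the blue plastic sleeve, 12 mm thick and 30 mm long, fixed on the middle of the bail's crossbar (it does not spin: a firm pinch that does not turn with the bail would tip the pot). Its axes turn with the bail: y along the crossbar, z from the hinge axis to the crossbar (up when the bail is upright).
- bail (a joint): Lean of the bail from upright relative to the pot, rad: 0 upright, +1.57 folded level on the pot's -x side (it starts at 1.3 to 1.55), range -1.6 to 1.6. Upright means within 0.25 of 0. The hinge is stiff (about 0.02 N m of friction, 0.3 N at the crossbar; some 0.8 N there would tip the pot), so the bail stays where it is left.
- fork_seat (a point): Middle of the seat in the scale's fork: the sleeve's centre is here when the pot hangs properly. Moves down with the fork; unloaded, 260 mm above the bench. x points to the column, z up. Two parallel dark rods along x, 8 mm thick, lie 28 mm either side along y (48 mm clear between). Each has a 45 degree V notch whose bottom (rod axis) is 9 mm below this point.
- fork_tips (a point): Point midway between the fork's two red rod tips, 18 mm out to -x of the seat and 9 mm above it (rod axis); axes as the seat's. Beyond the notch the rods run to the column level with the tips. The bail must come in from the -x side with its crossbar along y, passing above the tips, the pot hanging below the rods.
- scale: Spring scale, fixed to the bench. Origin on the bench straight below the seat, x towards its column. Column 26 mm thick, axis 115 mm to +x; the fork's carriage begins 97 mm to +x; white head 70 mm wide, 330 to 420 mm high, on the column, begins 91 mm to +x. Grey base plate 14 mm high, 130 mm wide, from 50 mm at -x to 140 mm at +x.
- fork (a joint): How far the fork has sunk, m: 0 unloaded, at most 0.1. It slides straight down against a spring of 80 N/m (12.5 mm per N; moves from 0.16 N on; lightly damped), so the pot sinks it by 32 to 80 mm at balance. It must not be pressed by more than 7.5 N (92 mm), nor jolted: faster than 0.08 m/s, as when a load out of balance is let go.
- reagent: Bystander: amber bottle 60 mm across, 130 mm high, origin at the centre of its underside.
- tip_box: Bystander: red and clear tip box 85 x 85 mm, 63 mm high, origin at the centre of its underside.
- jar: Bystander: white jar with blue cap, 70 mm across, 75 mm high, origin at the centre of its underside.
Things that resemble listed ones, but are neither listed nor needed, are in the scene too. Of the things shaped like the part that bears pot_center, the bare steel one is meant.

How it is judged:
By the outcome, as a careful person would: the job done as asked, in the order asked, and still so for the second after the job is handed in, with the robot touching nothing.
It also fails if it takes over 72 s, if anything falls off the work surface, if the arm or the gripper's body presses on something with over 40 N, if the wrist force passes 120 N, or if a joint passes its speed limit or range.

### The arm

A 6-joint arm with a two-finger parallel gripper is mounted at the origin on the work surface. World frame = base frame: x ahead of the robot, y to its left, z up, the work surface at z = 0. Lengths are in mm, angles in rad, forces in N, time in s.
With the tool pointing down it reaches from about 350 to 800 mm from the base axis. Payload 7.3 kg.
Tool frame: the origin (TCP) lies at the very end of the fingers, on their centre line; the grasp point (between the pads) lies 19 mm behind it (r.pinch_z is the distance from the TCP to the grasp point, in mm); z points along the fingers, x is the direction in which the jaws open and shut, and the axes are right-handed (so a half turn about z gives the same grasp; the last joint's range is limited). The gripper opens to 85 mm and grips with 20 to 120 N. Pads are 22 mm wide; open, the fingers measure 114 mm over their backs; the gripper's body (76 mm by 85 mm) begins 54 mm behind the grasp point. The pads swing forward as they close: fully open they stand 13 mm farther back than shut.
Start: joints at [-1.277, 0.342, 1.524, -0, 1.275, -0.146], TCP at [223.547, -475.049, 231.322] pointing down, gripper open.
Joint ranges: [-2.53, 2.53], [-0.77, 2.02], [0.04, 2.7], [-1, 4.14], [0.28, 2.66], [-3.11, 3.11]. Speed limits (rad/s): [2.57, 2.57, 3.14, 3.14, 3.14, 3.14].

### API

Orientations are given as a 3x3 rotation matrix whose columns are the frame's x, y, z axes.
In Python, from bench import r gives the robot as it stands. The module is installed in compiled form; this text tells all that it offers.
- The arm moves only by the tool step_arm, never from a script. Its argument "commands" is a list that holds one entry, the list of rows, each a list of 6 numbers: the shift along the world's x, y, z in m, then the turn, a rotation vector about the world's x, y, z in degrees. A call has 1 to 8 rows; each row shifts and turns the commanded pose from where the row before left it; what a row does not reach is not made up. A row lasts 1/10 s, in which the tool goes at most 50 mm and 8.59 degrees, less where a joint would pass 70% of its speed; a pose out of reach is approached as far as the arm can. A call is refused whole if a number of a shift passes 0.05 or a number of a turn 8.59, either way. A call with a gripper value outside its range is refused whole. "grip" is the finger opening in m, from 0 to 0.0854, set as the call begins (left out, the last holds). The fingers move at their own pace and stop on an object; the grip force is fixed at half the most. Time passes only in rows, so rows that do not move let the fingers close. It gives the time, the measured TCP pose, the force and the opening at its end, in the units of the state.
- r.state(): the state, without advancing time (a new reading comes with each control period).
- r.camera(name): name is "scene" or "top" or "wrist"; returns a dict with "frame" (400x640x3 uint8, red, green, blue), "fx", "fy", "cx", "cy" (pixels), "rvec" (rotation vector, rad) and "tvec" (3), from world to camera coordinates, as OpenCV has them; the wrist camera has in their place "tool_from_camera" (4x4, takes a point from camera to tool coordinates, whose origin is the TCP and whose axes are the tool frame's). Camera axes: x right, y down, z forward; pixel columns grow to the right and rows downward; lengths in mm; the calibration is good to about 2 mm. A picture is of the moment at which its call begins: read the wrist's pose just before it. There is no depth.
- r.finish_job(): hands the job in, once; it reports no verdict.
The state is a dict: "t": time; "joints": joint angles; "joint_velocities": joint speeds; "joint_torque": joint torques, N m; "eef_pos": TCP position; "tcp_rot": TCP orientation; "wrist_force": force on the tool from outside, world axes, zero at the start; "ft_torque": the same for the moment, N m; "gripper_width": opening from 0.0 (shut) to 1.0 (fully open).
Only numpy, scipy, OpenCV 4.12 (cv2) and the standard library are available. Lean on these libraries where they do the work, as an engineer would, in place of code of your own. Each camera call takes 0.05 s, during which the arm holds its last target. There are 200 camera calls.

## Working session

There is one attempt and no reset: what is moved stays moved. The work goes in short steps, Python scripts to look and compute and a tool call to move; the robot and the scene stay as the last step left them, time stands still between calls to the robot, and variables do not carry over. Pictures are saved under pics/ and viewed, about 8 in all and at most 12, crops included, and the job is handed in when it is done.

Besides the shell and the picture viewer there is one more tool, called after "Emit:" by a JSON object that holds its "op" and its "data". step_arm: Moves the arm, as the interface text tells. Its arguments: {"type":"object","properties":{"commands":{"type":"array"},"grip":{"type":"number"}},"required":["commands"]}

```bash
mkdir -p pics; cat > h.py <<'E'
import numpy as np, cv2
from bench import r
def save(c,n): cv2.imwrite(f'pics/{n}.png',cv2.cvtColor(c['frame'],cv2.COLOR_RGB2BGR))
def RT(c,st=None):
    if 'rvec' in c:
        R=cv2.Rodrigues(np.array(c['rvec'],float))[0]; t=np.array(c['tvec'],float).ravel(); return R,t
    T=np.eye(4);T[:3,:3]=np.array(st['tcp_rot']);T[:3,3]=st['eef_pos']
    M=np.linalg.inv(T@np.array(c['tool_from_camera'])); return M[:3,:3],M[:3,3]
def ray(c,u,v,st=None):
    R,t=RT(c,st); d=R.T@np.array([(u-c['cx'])/c['fx'],(v-c['cy'])/c['fy'],1]); return -R.T@t,d
def atz(c,u,v,z,st=None):
    o,d=ray(c,u,v,st); return o+d*(z-o[2])/d[2]
def proj(c,P,st=None):
    R,t=RT(c,st); q=np.atleast_2d(P)@R.T+t; return np.c_[q[:,0]/q[:,2]*c['fx']+c['cx'],q[:,1]/q[:,2]*c['fy']+c['cy']]
def tri(rays):
    A=0;b=0
    for o,d in rays:
        d=d/np.linalg.norm(d);M=np.eye(3)-np.outer(d,d);A=A+M;b=b+M@o
    return np.linalg.solve(A,b)
E
python3 - <<'E'
from h import *
a=r.camera('scene');b=r.camera('top');save(a,'s0');save(b,'t0')
import pickle;pickle.dump((a,b),open('c0.pkl','wb'))
for c in(a,b):
    R,t=RT(c);print(-R.T@t,R[2],c['fx'])
E
```

```text
[1281.27798971 -208.50927658 1306.91135055] [-0.48399958  0.14035517 -0.86373887] 375.3966009087094
[ 400.09947171   -3.76056855 1658.38367758] [ 0.16364395  0.00649552 -0.98649808] 431.12177967753104
```

View pics/s0.png

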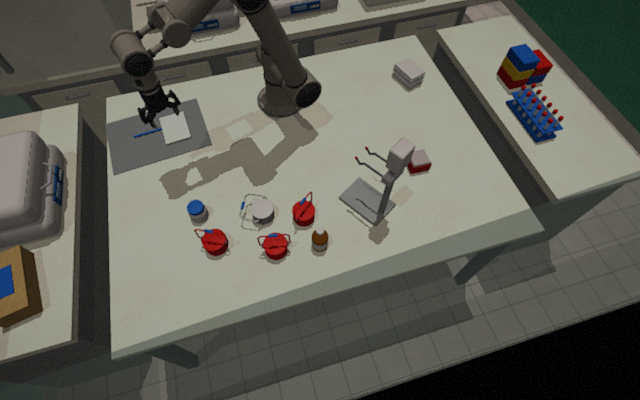

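View pics/t0.png

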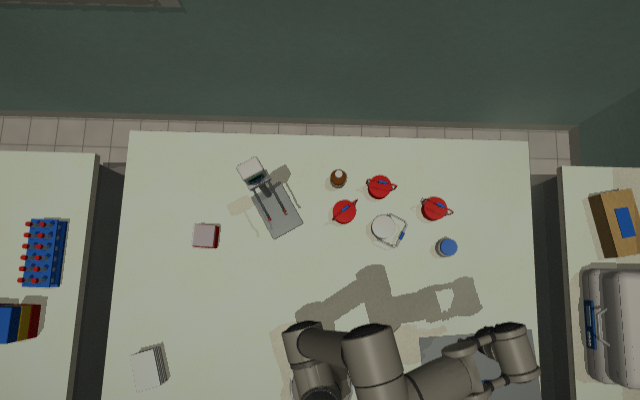

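The candidates are the bare steel pot with the white lid (scene 262,210; top 383,228) and three red pots (scene 214,242 / 275,246 / 304,213). The bare steel one fits the description. I'll confirm it in an enlarged crop, with the fork alongside.

```bash
python3 - <<'E'
from h import *
import pickle
a,b=pickle.load(open('c0.pkl','rb'))
def cr(c,u,v,w,h,k): return cv2.resize(c['frame'][v:v+h,u:u+w],None,fx=k,fy=k,interpolation=cv2.INTER_CUBIC)
im=np.vstack([np.hstack([cr(a,230,180,80,60,5),cr(b,350,200,80,60,5)]),np.hstack([cr(a,335,130,100,75,4),cr(b,230,150,100,75,4)])])
cv2.imwrite('pics/c1.png',im[...,::-1])
print('pot lid',atz(b,383,228,64),atz(a,262,204,64))
# grip blue
for c,(x,y,w,h) in((a,(230,190,30,40)),(b,(390,220,30,30))):
    f=c['frame'][y:y+h,x:x+w].astype(int);m=(f[...,2]-f[...,0]>40);v,u=np.nonzero(m);print(m.sum(),u.mean()+x,v.mean()+y, atz(c,u.mean()+x,v.mean()+y,62))
# red tips
for c,(x,y,w,h) in((a,(350,140,25,25)),(b,(255,200,40,30))):
    f=c['frame'][y:y+h,x:x+w].astype(int);m=((f[...,0]-f[...,1]>50)).astype(np.uint8)
    n,l,s,ce=cv2.connectedComponentsWithStats(m)
    for i in range(1,n):print('tip',s[i,4],ce[i]+[x,y],atz(c,*(ce[i]+[x,y]),269))
E
```

```text
pot lid [ 576.19421829 -212.96891782   64.        ] [ 569.51067929 -210.76613872   64.        ]
16 242.25 204.875 [ 550.65780143 -283.12397371   62.        ]
25 401.32 235.44 [ 550.64788259 -281.25179363   62.        ]
tip 2 [366.  147.5] [572.30386524 181.42635842 269.        ]
tip 3 [355.66666667 157.33333333] [601.32611588 133.29228531 269.        ]
tip 6 [284.16666667 210.16666667] [602.7957157 136.1108699 269.       ]
tip 7 [269.         218.71428571] [573.36745573 184.12909344 269.        ]
```

View pics/c1.png

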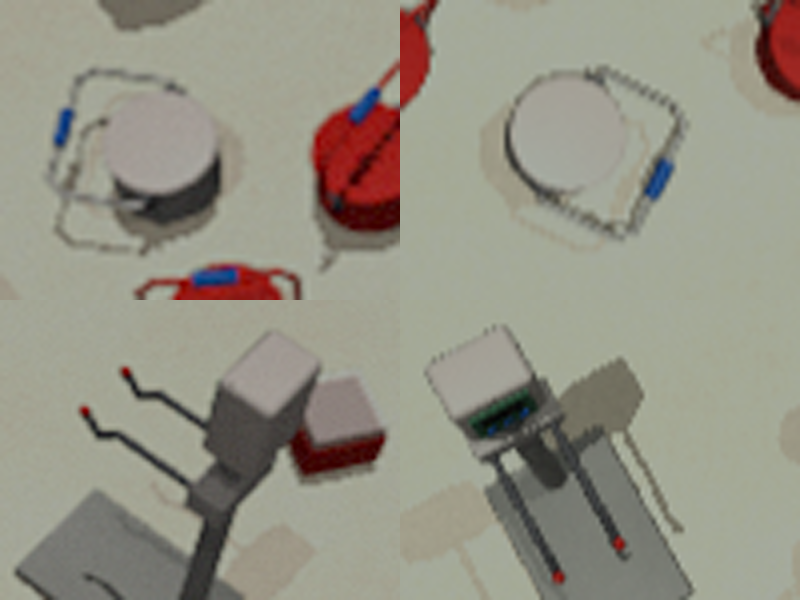

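The bottom-right of the top crop and the scene crop agree. The steel pot has its folded bail pointing toward −y, with the sleeve near (551,−282). The fork tips are near (602,135) and (573,183). I plan to lift the sleeve with a loose cage of the jaws tilted 45° so nothing is pinched, then straighten the tool and grip.

```bash
cat >> h.py <<'E'
from scipy.spatial.transform import Rotation as Ro
def plan(P,Rt,n):
    s=r.state(); R0=np.array(s['tcp_rot']); best=None
    for sg in(1,-1):
        Q=Rt@np.diag([sg,sg,1]); v=Ro.from_matrix(Q@R0.T).as_rotvec(degrees=True)
        if best is None or np.linalg.norm(v)<np.linalg.norm(best): best=v
    print('t',s['t'],'pos',np.round(s['eef_pos'],1),'d',np.round(P-np.array(s['eef_pos']),1),'rot',np.round(best,1),np.linalg.norm(best).round(1),'per row',np.round((P-np.array(s['eef_pos']))/1000/n,4),np.round(best/n,2))
def Rtilt(u,th): # th: tilt of tool axis from down toward u (rad); jaws in plane u,z
    u=np.r_[u,0]/np.linalg.norm(u); z=np.array([0,0,1.]); d=np.sin(th)*u-np.cos(th)*z; n=np.cos(th)*u+np.sin(th)*z
    return np.c_[n,np.cross(d,n),d]
E
python3 - <<'E'
from h import *
import pickle
a,b=pickle.load(open('c0.pkl','rb'))
G=tri([ray(a,242.25,204.875),ray(b,401.32,235.44)]);print('G',G)
for P in((366,147.5,269,18.7),(355.7,157.3,284.2,210.2)): pass
print('tipL',tri([ray(a,366,147.5),ray(b,269,218.7)]),'tipR',tri([ray(a,355.7,157.3),ray(b,284.2,210.2)]))
pot=np.array([574,-212.]);u=pot-G[:2];print(np.linalg.norm(u),np.degrees(np.arctan2(u[1],u[0])))
for n,p,z in(('jar',(447,247),75),('redpot',(434,208),64),('reag',(338,178),130)):print(n,atz(b,*p,z))
R=Rtilt(u,np.pi/4); print(np.round(np.array(r.state()['tcp_rot']),3)); plan(G-R[:,2]*90,R,8)
print(r.state()['gripper_width'],r.state()['wrist_force'])
E
```

```text
G [ 550.56468273 -282.26040801   61.44789941]
tipL [572.91413443 182.67010201 269.535921  ] tipR [602.13266662 134.53240749 269.98554676]
74.06577502248287 71.55390991819476
jar [ 511.7912072  -445.97791979   75.        ]
redpot [ 656.69460709 -403.09619611   64.        ]
reag [746.45839906 -40.00241776 130.        ]
[[ 0.426 -0.905 -0.   ]
 [-0.905 -0.426  0.001]
 [-0.001 -0.    -1.   ]]
t 0.1 pos [ 223.4 -474.7  230.7] d [ 307.   132.1 -105.6] rot [ 45.9   2.7 -41.3] 61.8 per row [ 0.0384  0.0165 -0.0132] [ 5.74  0.34 -5.17]
1.0035115616622066 [0.37945716 0.85080603 0.3229474 ]
```

Emit:
{"op": "step_arm", "data": {"commands": [[[0.038,0.0165,-0.004,5.7,0.35,-5.15],[0.038,0.0165,-0.004,5.7,0.35,-5.15],[0.038,0.0165,-0.004,5.7,0.35,-5.15],[0.038,0.0165,-0.004,5.7,0.35,-5.15],[0.038,0.0165,-0.004,5.7,0.35,-5.15],[0.038,0.0165,-0.004,5.7,0.35,-5.15],[0.038,0.0165,-0.004,5.7,0.35,-5.15],[0.038,0.0165,-0.004,5.7,0.35,-5.15]]], "grip": 0.038}}

```text
t: 0.9
eef_pos: [529.1, -342.5, 198.6]
tcp_rot: [[-0.226, -0.949, 0.221], [-0.672, 0.316, 0.67], [-0.706, 0.003, -0.709]]
wrist_force: [0.8, 0.3, 0.1]
gripper_width: 0.445
```

Emit:
{"op": "step_arm", "data": {"commands": [[[0,0,0,0,0,0],[0,0,0,0,0,0],[0,0,0,0,0,0]]]}}

```text
t: 1.2
eef_pos: [527.1, -343.5, 199.6]
tcp_rot: [[-0.223, -0.95, 0.22], [-0.677, 0.313, 0.666], [-0.702, -0.0, -0.712]]
wrist_force: [0.0, 1.0, 1.2]
gripper_width: 0.447
```

```bash
python3 - <<'E'
from h import *
G=np.array([550.6,-282.3,61.4]);u=np.array([574,-212])-G[:2];R=Rtilt(u,np.pi/4)
plan(G-R[:,2]*90,R,8); s=r.state();print(np.round(s['joints'],2),s['wrist_force'],s['gripper_width'])
c=r.camera('wrist');save(c,'w1')
import pickle;pickle.dump((c,{k:s[k] for k in('eef_pos','tcp_rot')}),open('w1.pkl','wb'))
print(proj(c,[G,[574,-212,62]],s))
E
```

```text
t 1.2 pos [ 527.1 -343.5  199.6] d [  3.4   0.8 -74.6] rot [ 0.4 -0.1 -0.2] 0.5 per row [ 0.0004  0.0001 -0.0093] [ 0.05 -0.02 -0.02]
[-0.99  0.8   1.06  0.6   1.79  0.88] [0.01796092 1.00225906 1.1633213 ] 0.44734816725681403
[[368.31760668 188.89792212]
 [315.6583124  179.01009379]]
```

View pics/w1.png

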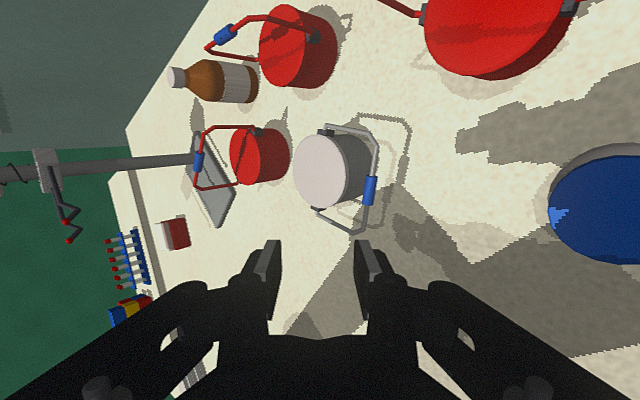

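Wrist picture: the steel pot's lid is near (325,170), the sleeve at (370,190) against a predicted (368,189), and the jaws are free. I'll enlarge the crop to get the hinge direction.

```bash
python3 - <<'E'
from h import *
import pickle
c,s=pickle.load(open('w1.pkl','rb'))
cv2.imwrite('pics/w1c.png',cv2.resize(c['frame'][110:250,280:420],None,fx=4.2,fy=4.2,interpolation=cv2.INTER_CUBIC)[...,::-1])
f=c['frame'].astype(int);m=(f[...,2]-f[...,0]>40);m[:165]=0;m[215:]=0;m[:,:340]=0;m[:,400:]=0
v,u=np.nonzero(m);p=np.c_[u,v].astype(np.float32);print(len(u),p.mean(0),atz(c,*p.mean(0),61.4,s))
w=cv2.PCACompute2(p,None);print(w[1][0]);k=w[1][0]
A=atz(c,*(p.mean(0)+12*k),61.4,s);B=atz(c,*(p.mean(0)-12*k),61.4,s);print('bar dir deg',np.degrees(np.arctan2(*(A-B)[1::-1])))
E
```

```text
322 [368.77017 190.19255] [ 549.23495616 -282.5018178    61.4       ]
[-0.15973283  0.9871603 ]
bar dir deg 154.483667788468
```

View pics/w1c.png

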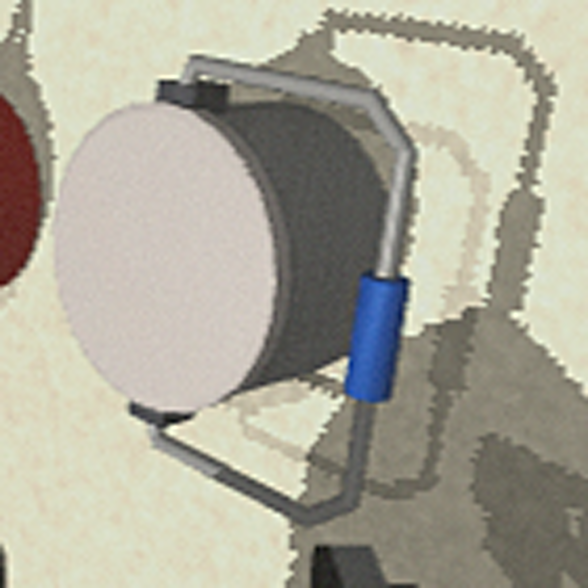

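```bash
python3 - <<'E'
from h import *
import pickle
c,s=pickle.load(open('w1.pkl','rb'))
f=lambda x,y,z:atz(c,280+x/4.2,110+y/4.2,z,s)
C=f(165,256,64);print('lid',C)
E1,E2=f(193,90,57),f(158,415,57);print('ears',E1,E2,np.linalg.norm(E1-E2),(E1+E2)/2)
C1,C2=f(410,152,62),f(352,497,62);print('corn',C1,C2,np.linalg.norm(C1-C2),(C1+C2)/2)
ang=lambda v:np.degrees(np.arctan2(v[1],v[0]))
print(ang(E2-E1),ang(C2-C1))
E
```

```text
lid [ 581.66565517 -222.7835906    64.        ]
ears [ 622.20007958 -239.65186911   57.        ] [ 538.49462045 -198.61115179   57.        ] 93.22523459659631 [ 580.34735001 -219.13151045   57.        ]
corn [ 588.53430656 -303.78247248   62.        ] [ 510.91518128 -266.2678346    62.        ] 86.20949289458999 [ 549.72474392 -285.02515354   62.        ]
153.88132510733055 154.2047350519304
```

```bash
python3 - <<'E'
from h import *
a=np.radians(64);u=np.array([np.cos(a),np.sin(a)]);R=Rtilt(u,np.pi/4);d=R[:,2];G=np.array([549.8,-282.4,62])
plan(G-d*50,R,5); print('in',67*d/1000/5)
E
```

```text
t 1.25 pos [ 527.  -343.7  200. ] d [   7.3   29.5 -102.7] rot [ 0.4 -0.1 -7.7] 7.8 per row [ 0.0015  0.0059 -0.0205] [ 0.09 -0.03 -1.55]
in [ 0.00415367  0.00851628 -0.00947523]
```

Emit:
{"op": "step_arm", "data": {"commands": [[[0.0015,0.006,-0.0205,0.1,0,-1.55],[0.0015,0.006,-0.0205,0.1,0,-1.55],[0.0015,0.006,-0.0205,0.1,0,-1.55],[0.0015,0.006,-0.0205,0.1,0,-1.55],[0.0015,0.006,-0.0205,0.1,0,-1.55],[0,0,0,0,0,0],[0,0,0,0,0,0]]]}}

```text
t: 1.95
eef_pos: [534.9, -313.8, 98.0]
tcp_rot: [[-0.311, -0.899, 0.309], [-0.634, 0.438, 0.637], [-0.708, 0.003, -0.706]]
wrist_force: [-0.3, 0.0, -0.1]
gripper_width: 0.444
```

```bash
python3 - <<'E'
from h import *
a=np.radians(64);u=np.array([np.cos(a),np.sin(a)]);R=Rtilt(u,np.pi/4);d=R[:,2];G=np.array([549.8,-282.4,62])
plan(G+d*17,R,6); s=r.state(); c=r.camera('wrist');save(c,'w2')
f=c['frame'].astype(int);m=((f[...,2]-f[...,0]>40)).astype(np.uint8)
n,l,st,ce=cv2.connectedComponentsWithStats(m)
for i in range(1,n):
    if st[i,4]>150:
        print(st[i],ce[i],atz(c,*ce[i],62,s)); 
print(proj(c,[G],s))
E
```

```text
t 1.95 pos [ 534.9 -313.8   98. ] d [ 20.2  42.2 -48. ] rot [-0.1 -0.1 -0. ] 0.2 per row [ 0.0034  0.007  -0.008 ] [-0.02 -0.02 -0.  ]
[104  21  25  33 469] [114.61620469  38.42004264] [925.63451269  42.80120055  62.        ]
[ 616  174   24  114 1910] [629.72251309 230.98638743] [ 516.76318749 -426.24149724   62.        ]
[118 191  13  26 264] [124.03409091 204.09848485] [720.5978663  314.49505858  62.        ]
[314 202  16  44 649] [321.60708783 224.16024653] [ 548.90128516 -283.67115324   62.        ]
[120 278  16  37 199] [127.58291457 296.07035176] [515.0727798  616.74498446  62.        ]
[104 284  17  41 185] [112.21081081 303.49189189] [ 492.76650203 1038.96562612   62.        ]
[[320.03011233 223.29452981]]
```

View pics/w2.png

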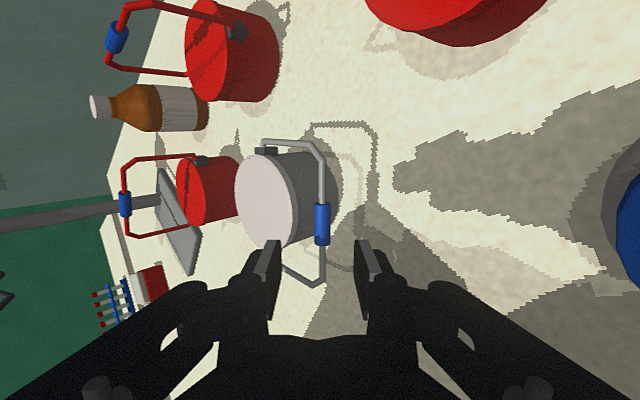

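The sleeve is at (322,224), centred between the jaws (at 270 and 360) and upright in the image, so it is aligned. Next I slide the cage in.

Emit:
{"op": "step_arm", "data": {"commands": [[[0.0034,0.007,-0.008,0,0,0],[0.0034,0.007,-0.008,0,0,0],[0.0034,0.007,-0.008,0,0,0],[0.0034,0.007,-0.008,0,0,0],[0.0034,0.007,-0.008,0,0,0],[0.003,0.007,-0.008,0,0,0],[0,0,0,0,0,0],[0,0,0,0,0,0]]]}}

```text
t: 2.8
eef_pos: [555.1, -270.9, 48.7]
tcp_rot: [[-0.312, -0.899, 0.308], [-0.633, 0.438, 0.638], [-0.708, 0.004, -0.706]]
wrist_force: [0.7, -0.0, -0.1]
gripper_width: 0.444
```

```bash
python3 - <<'E'
from h import *
a=np.radians(64);u=np.array([np.cos(a),np.sin(a),0]);d=np.r_[.707*u[:2],-.707];n=np.r_[.707*u[:2],.707];z=np.array([0,0,1])
s=r.state();P=np.array(s['eef_pos']);print(P,s['wrist_force'],s['gripper_width'])
H=np.array([582,-217,55.])
# sleeve centre sits 12 mm off cage axis toward -n (lower pad), 17 mm behind TCP
off=d*17+n*12.5
prev=P
for e in np.radians([5,12,20,28,36,44,52,60,67,74,80,86,90]):
    B=H+75*(-np.cos(e)*u+np.sin(e)*z); T=B+off; print(np.degrees(e).round(),np.round(T,1),'step',np.round((T-prev)/1000,4)); prev=T
c=r.camera('wrist');save(c,'w3')
E
```

```text
[ 555.14833007 -270.86801448   48.68673821] [ 0.67209203 -0.0370618  -0.12599939] 0.4438551415080046
5.0 [ 558.4 -265.4   58.4] step [0.0032 0.0055 0.0097]
12.0 [ 559.  -264.2   67.4] step [0.0006 0.0012 0.0091]
20.0 [ 560.2 -261.6   77.5] step [0.0013 0.0026 0.0101]
28.0 [ 562.1 -257.8   87. ] step [0.0019 0.0038 0.0096]
36.0 [ 564.5 -252.8   95.9] step [0.0024 0.005  0.0089]
44.0 [ 567.5 -246.7  103.9] step [0.0029 0.006  0.008 ]
52.0 [ 570.9 -239.8  110.9] step [0.0034 0.007  0.007 ]
60.0 [ 574.7 -232.   116.8] step [0.0038 0.0078 0.0059]
67.0 [ 578.3 -224.6  120.9] step [0.0036 0.0074 0.0041]
74.0 [ 582.1 -216.8  123.9] step [0.0038 0.0078 0.0031]
80.0 [ 585.4 -210.   125.7] step [0.0034 0.0069 0.0018]
86.0 [ 588.8 -203.   126.6] step [0.0034 0.007  0.001 ]
90.0 [ 591.1 -198.3  126.8] step [0.0023 0.0047 0.0002]
```

Emit:
{"op": "step_arm", "data": {"commands": [[[0.0011,0.0018,0.0032,0,0,0],[0.0011,0.0018,0.0032,0,0,0],[0.001,0.0018,0.0032,0,0,0],[0.0003,0.0006,0.0045,0,0,0],[0.0003,0.0006,0.0046,0,0,0],[0.0006,0.0013,0.005,0,0,0],[0.0007,0.0013,0.0051,0,0,0],[0,0,0,0,0,0]]]}}

```text
t: 3.65
eef_pos: [560.5, -261.7, 78.6]
tcp_rot: [[-0.311, -0.899, 0.309], [-0.634, 0.438, 0.638], [-0.708, 0.003, -0.706]]
wrist_force: [1.0, 0.2, 0.0]
gripper_width: 0.445
```

```bash
python3 - <<'E'
from h import *
s=r.state();print(s['eef_pos'],s['wrist_force'])
c=r.camera('wrist');b=cv2.imread('pics/w3.png')[...,::-1]
cv2.imwrite('pics/w4.png',np.hstack([b[100:400,160:480],c['frame'][100:400,160:480]])[...,::-1])
E
```

```text
[ 560.48668174 -261.66380946   78.60031407] [0.9887599  0.152724   0.00148482]
```

View pics/w4.png

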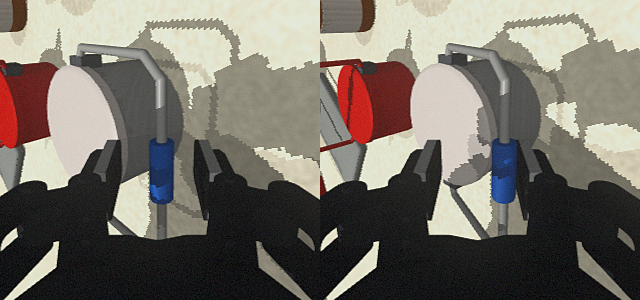

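Left is before the lift: the sleeve (160,170) sits between the pads. Right is after: the sleeve (504,170) rests on the lower pad and has risen, and the pot is still standing. I'll continue along the arc.

Emit:
{"op": "step_arm", "data": {"commands": [[[0.0009,0.0019,0.0048,0,0,0],[0.001,0.0019,0.0048,0,0,0],[0.0012,0.0025,0.0045,0,0,0],[0.0012,0.0025,0.0044,0,0,0],[0.0015,0.003,0.004,0,0,0],[0.0014,0.003,0.004,0,0,0],[0.0017,0.0035,0.0035,0,0,0],[0.0017,0.0035,0.0035,0,0,0]]]}}

```text
t: 4.5
eef_pos: [570.9, -239.7, 111.4]
tcp_rot: [[-0.312, -0.899, 0.308], [-0.633, 0.438, 0.638], [-0.708, 0.004, -0.706]]
wrist_force: [-1.0, -0.8, -0.9]
gripper_width: 0.444
```

Emit:
{"op": "step_arm", "data": {"commands": [[[0.0019,0.0039,0.003,0,0,0],[0.0019,0.0039,0.0029,0,0,0],[0.0018,0.0037,0.0021,0,0,0],[0.0018,0.0037,0.002,0,0,0],[0.0019,0.0039,0.0016,0,0,0],[0.0019,0.0039,0.0015,0,0,0],[0.0017,0.0035,0.001,0,0,0],[0,0,0,0,0,0]]]}}

```text
t: 5.3
eef_pos: [583.9, -212.9, 125.4]
tcp_rot: [[-0.311, -0.899, 0.308], [-0.633, 0.438, 0.638], [-0.708, 0.004, -0.706]]
wrist_force: [-0.3, 0.5, -0.9]
gripper_width: 0.442
```

```bash
python3 - <<'E'
from h import *
s=r.state();print(s['eef_pos'],s['wrist_force'])
c=r.camera('wrist');a=r.camera('scene');b=r.camera('top')
import pickle;pickle.dump((c,a,b,s['eef_pos'],s['tcp_rot']),open('c5.pkl','wb'))
k=lambda f,u,v:cv2.resize(f[v:v+75,u:u+80],(320,300),interpolation=cv2.INTER_CUBIC)
cv2.imwrite('pics/w5.png',np.vstack([np.hstack([c['frame'][100:400,160:480],k(a['frame'],225,165)]),np.hstack([k(b['frame'],350,190),c['frame'][:300,160:480]])])[...,::-1])
E
```

```text
[ 583.8648716  -212.93699038  125.41069529] [-0.26312027  0.45862663 -0.89122636]
```

View pics/w5.png

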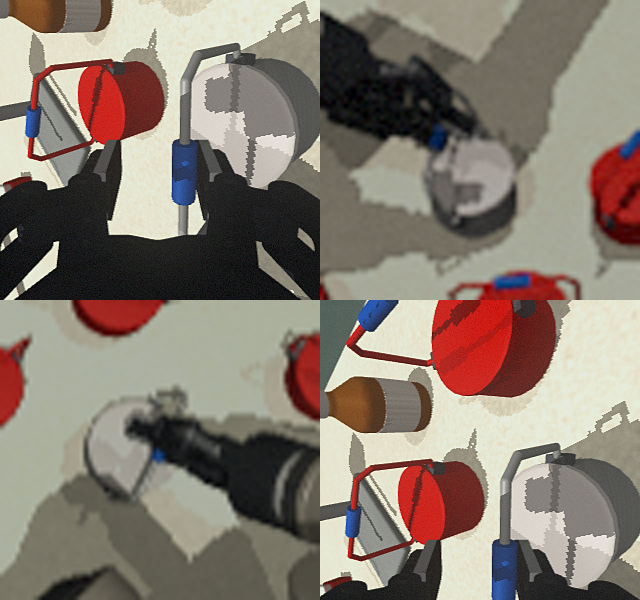

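The bail is nearly upright. The sleeve, at full-frame pixel (344,272), is against the lower pad, and the pot is standing and has not moved. I'll estimate the sleeve position.

```bash
python3 - <<'E'
from h import *
import pickle
c,a,b,P,R=pickle.load(open('c5.pkl','rb'));s=dict(eef_pos=P,tcp_rot=R);R=np.array(R);P=np.array(P)
def blue(c,x0,x1,y0,y1):
    f=c['frame'].astype(int);m=(f[...,2]-f[...,0]>35);k=np.zeros_like(m);k[y0:y1,x0:x1]=1;v,u=np.nonzero(m&k);return u.mean(),v.mean(),len(u)
w=blue(c,325,365,235,310);t=blue(b,380,400,220,235);q=blue(a,240,265,190,208)
print(w,t,q)
H=np.array([582,-217,55.]);al=np.radians(64);u=np.array([np.cos(al),np.sin(al),0])
o,d=ray(c,*w[:2],s)
# intersect with the bail sphere/circle: minimise | |B-H|-75 |
n=np.array([-u[1],u[0],0]) 
for k in np.arange(0.5,2,.0001):pass
ks=np.linspace(10,400,40000)/np.linalg.norm(d);B=o+ks[:,None]*d
rr=np.hypot((B-H)@u,(B-H)[:,2]);i=np.argsort(abs(rr-75))[:1]
for j in i:print(B[j],rr[j],'lean deg',np.degrees(np.arctan2(-(B[j]-H)@u,B[j][2]-H[2])),'tool',R.T@(B[j]-P),'along',(B[j]-H)@n)
for cc,p in((b,t),(a,q)):print(atz(cc,*p[:2],129))
E
```

```text
(np.float64(343.625), np.float64(272.4517663043478), 1472) (np.float64(389.0), np.float64(228.5), 8) (np.float64(253.88235294117646), np.float64(198.88235294117646), 17)
[ 544.6593664  -121.86923113   25.91987348] 75.00101058993972 lean deg -112.81331421811264 tool [ 25.01539458  74.74143142 116.26168974] along 75.2641234103313
[ 567.8317568  -225.79646552  129.        ]
[ 577.73034093 -234.16807407  129.        ]
```

```bash
python3 - <<'E'
from h import *
import pickle
c,a,b,P,R=pickle.load(open('c5.pkl','rb'));s=dict(eef_pos=P,tcp_rot=R);R=np.array(R);P=np.array(P)
H=np.array([582,-217,55.]);al=np.radians(64);u=np.array([np.cos(al),np.sin(al),0])
o,d=ray(c,343.6,272.5,s);o=R.T@(o-P);d=R.T@d
for z in(-30,-25,-20,-15,-10,-5):
    p=o+d*(z-o[2])/d[2];B=R@p+P;print(z,p,B,'r',np.hypot((B-H)@u,B[2]-55),'lean',np.degrees(np.arctan2(-(B-H)@u,B[2]-55)))
E
```

```text
-30 [ 10.33107371  -5.65831949 -30.        ] [ 576.50243772 -241.10136116  139.24219736] r 87.6140136254728 lean 15.947240381235368
-25 [ 10.83226656  -2.90802678 -25.        ] [ 575.41249928 -237.02408194  135.36880961] r 83.03819086521578 lean 14.567141206717288
-20 [ 11.3334594   -0.15773407 -20.        ] [ 574.32256084 -232.94680272  131.49542186] r 78.51614498082263 lean 13.027089852536337
-15 [ 11.83465225   2.59255864 -15.        ] [ 573.23262241 -228.86952351  127.62203412] r 74.05772765221198 lean 11.300233724658428
-10 [ 12.33584509   5.34285135 -10.        ] [ 572.14268397 -224.79224429  123.74864637] r 69.67515446159358 lean 9.354179501611835
-5 [12.83703794  8.09314406 -5.        ] [ 571.05274553 -220.71496507  119.87525863] r 65.38367835601426 lean 7.149834288876364
```

Emit:
{"op": "step_arm", "data": {"commands": [[[0.0016,0.0032,0.0004,0,0,0],[0.0015,0.0032,0.0003,0,0,0],[0.0015,0.0032,0.0002,0,0,0],[0.0015,0.003,0.0001,0,0,0],[-0.0013,-0.0025,-0.0028,0,0,0],[-0.0012,-0.0025,-0.0028,0,0,0],[-0.0012,-0.0026,-0.0029,0,0,0],[0,0,0,0,0,0]]]}}

```text
t: 6.25
eef_pos: [585.7, -209.1, 117.1]
tcp_rot: [[-0.313, -0.898, 0.308], [-0.633, 0.439, 0.638], [-0.708, 0.005, -0.706]]
wrist_force: [-0.3, 0.5, -0.1]
gripper_width: 0.441
```

Emit:
{"op": "step_arm", "data": {"commands": [[[-0.001,-0.00175,-0.0008,-6.74,3.29,0],[-0.001,-0.00175,-0.0008,-6.74,3.29,0],[-0.001,-0.00175,-0.0008,-6.74,3.29,0],[-0.001,-0.00175,-0.0008,-6.74,3.29,0],[-0.001,-0.00175,-0.0009,-6.74,3.29,0],[-0.001,-0.00175,-0.0009,-6.74,3.29,0],[0,0,0,0,0,0],[0,0,0,0,0,0]]]}}

```text
t: 7.05
eef_pos: [580.2, -218.2, 112.6]
tcp_rot: [[-0.44, -0.898, -0.001], [-0.898, 0.44, 0.006], [-0.005, 0.004, -1.0]]
wrist_force: [0.4, -0.8, -0.2]
gripper_width: 0.442
```

```bash
python3 - <<'E'
from h import *
import pickle
al=np.radians(64);u=np.array([np.cos(al),np.sin(al)])
plan(np.array([580,-217.,113]),Rtilt(u,0),4)
s=r.state();print(s['wrist_force'],s['joints'])
c=r.camera('wrist');a=r.camera('scene');b=r.camera('top')
pickle.dump((c,a,b,s['eef_pos'],s['tcp_rot']),open('c6.pkl','wb'))
k=lambda f,u,v:cv2.resize(f[v:v+75,u:u+80],(320,300),interpolation=cv2.INTER_CUBIC)
cv2.imwrite('pics/w6.png',np.hstack([c['frame'][100:400,160:480],k(a['frame'],225,165)])[...,::-1])
R=np.array(s['tcp_rot']);P=np.array(s['eef_pos'])
f=c['frame'].astype(int);m=((f[...,2]-f[...,0]>35)).astype(np.uint8)
n,l,st,ce=cv2.connectedComponentsWithStats(m)
for i in range(1,n):
    if st[i,4]>300:
        o,d=ray(c,*ce[i],s);o=R.T@(o-P);d=R.T@d;print(st[i],ce[i],o+d*(-17-o[2])/d[2])
E
```

```text
t 7.05 pos [ 580.2 -218.2  112.6] d [-0.2  1.2  0.4] rot [-0.3 -0.1  0.1] 0.3 per row [-0.0001  0.0003  0.0001] [-0.08 -0.02  0.02]
[ 0.3893087  -0.77391903 -0.20226764] [-0.48553581  0.62274457  1.40130573  0.00494872  1.12134263  1.53819719]
[ 308  239   25   66 1487] [320.44250168 271.92602555] [  0.86408474   1.49845686 -17.        ]
[  0 271  14  57 509] [  5.12180747 295.65815324] [-154.21856337   14.52169236  -17.        ]
```

View pics/w6.png

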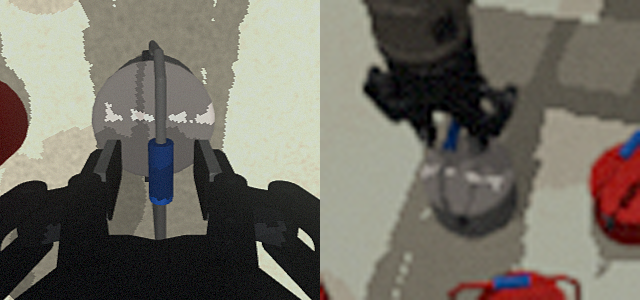

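The bail is upright, with the sleeve centred between the pads at (160,172) and the pot standing. Gripping now.

Emit:
{"op": "step_arm", "data": {"commands": [[[0,0,0,0,0,0],[0,0,0,0,0,0],[0,0,0,0,0,0],[0,0,0,0,0,0],[0,0,0,0,0,0],[0,0,0,0,0,0]]], "grip": 0.0}}

```text
t: 7.8
eef_pos: [580.0, -219.2, 112.8]
tcp_rot: [[-0.441, -0.898, -0.002], [-0.898, 0.441, 0.003], [-0.002, 0.003, -1.0]]
wrist_force: [-1.7, -1.5, 0.7]
gripper_width: 0.115
```

Emit:
{"op": "step_arm", "data": {"commands": [[[0,0,0.003,0,0,0],[0,0,0.005,0,0,0],[0,0,0.01,0,0,0],[0,0,0.015,0,0,0],[0,0,0.015,0,0,0],[0,0,0.012,0,0,0],[0,0,0,0,0,0],[0,0,0,0,0,0]]]}}

```text
t: 8.6
eef_pos: [580.0, -218.9, 172.7]
tcp_rot: [[-0.441, -0.898, -0.002], [-0.898, 0.441, 0.003], [-0.002, 0.003, -1.0]]
wrist_force: [-1.1, -0.1, -5.8]
gripper_width: 0.111
```

```bash
python3 - <<'E'
from h import *
s=r.state();print(s['eef_pos'],s['wrist_force'],s['ft_torque'],s['gripper_width'])
a=r.camera('scene')
cv2.imwrite('pics/s7.png',cv2.resize(a['frame'][140:260,190:350],(640,480),interpolation=cv2.INTER_CUBIC)[...,::-1])
E
```

```text
[ 579.96047735 -218.91069924  172.68115241] [-1.13455236 -0.08518442 -5.80906107] [-0.00655902  0.13471016 -0.01174388] 0.11063868058329866
```

View pics/s7.png

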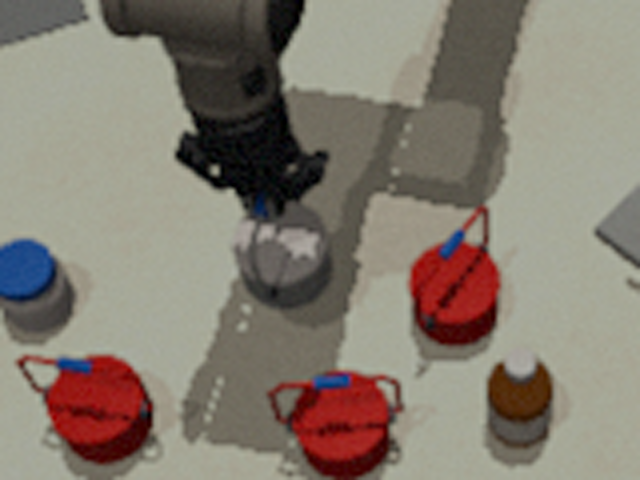

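The pot is off the bench and hanging from the sleeve, and the red pots and bottles have not moved. Next I raise it and carry it to a point in front of the fork, yawing −33°.

Emit:
{"op": "step_arm", "data": {"commands": [[[0,0,0.01,0,0,0],[0,0,0.018,0,0,0],[0,0,0.02,0,0,0],[0,0,0.02,0,0,0],[-0.001,0.005,0.02,0,0,0],[-0.002,0.01,0.016,0,0,-1],[-0.002,0.015,0.008,0,0,-2],[-0.003,0.02,0,0,0,-2]]]}}

```text
t: 9.45
eef_pos: [572.4, -169.4, 286.4]
tcp_rot: [[-0.52, -0.854, 0.001], [-0.854, 0.52, 0.002], [-0.002, 0.0, -1.0]]
wrist_force: [0.9, -0.1, -5.2]
gripper_width: 0.111
```

Emit:
{"op": "step_arm", "data": {"commands": [[[-0.003,0.025,0,0,0,-2],[-0.004,0.025,0,0,0,-2],[-0.004,0.025,0,0,0,-2],[-0.004,0.025,0,0,0,-2],[-0.004,0.025,0,0,0,-2],[-0.004,0.025,0,0,0,-2],[-0.004,0.025,0,0,0,-2],[-0.003,0.025,0,0,0,-2]]]}}

```text
t: 10.25
eef_pos: [541.5, 32.0, 285.0]
tcp_rot: [[-0.734, -0.679, -0.001], [-0.679, 0.734, 0.003], [-0.001, 0.003, -1.0]]
wrist_force: [0.5, 0.6, -5.2]
gripper_width: 0.119
```

Emit:
{"op": "step_arm", "data": {"commands": [[[-0.002,0.023,0,0,0,-2],[-0.002,0.02,0,0,0,-2],[-0.001,0.018,0,0,0,-2],[-0.001,0.015,0,0,0,-2],[0,0.01,0,0,0,-2],[0,0.006,0,0,0,-2],[0,0,0,0,0,0],[0,0,0,0,0,0]]]}}

```text
t: 11.05
eef_pos: [535.9, 122.8, 284.8]
tcp_rot: [[-0.858, -0.514, -0.0], [-0.514, 0.858, 0.003], [-0.001, 0.003, -1.0]]
wrist_force: [0.7, -1.3, -6.0]
gripper_width: 0.114
```

```bash
python3 - <<'E'
from h import *
al=np.radians(31.2);u=np.array([np.cos(al),np.sin(al)]);S=np.array([602.9,167.9])
plan(np.r_[S-80*u,283],Rtilt(u,0),4)
s=r.state();print(s['wrist_force'],s['gripper_width'],s['joints'])
c=r.camera('wrist');save(c,'w8')
a=r.camera('scene');b=r.camera('top')
import pickle;pickle.dump((c,a,b,s['eef_pos'],s['tcp_rot']),open('c8.pkl','wb'))
f=c['frame'];g=cv2.resize(a['frame'][100:250,280:440],(430,403))[:400]
cv2.imwrite('pics/w8.png',np.hstack([cv2.resize(f,(370,231)),cv2.resize(a['frame'][110:230,290:440],(430,344))[:231]])[...,::-1]) if 0 else cv2.imwrite('pics/w8.png',np.vstack([f[:,:],np.hstack([cv2.resize(a['frame'][120:215,300:440],(320,200)),cv2.resize(b['frame'][150:245,230:370],(320,200))])])[...,::-1])
print(proj(c,[[572.9,182.7,269],[602.1,134.5,269]],s))
E
```

```text
t 11.05 pos [535.9 122.8 284.8] d [-1.5  3.7 -1.8] rot [-0.2 -0.   0.3] 0.3 per row [-0.0004  0.0009 -0.0005] [-0.04 -0.    0.07]
[ 0.69128413 -1.28059452 -5.96713228] 0.1143546551001955 [0.08397952 0.35320085 1.3590448  0.00315277 1.4293378  2.68576634]
[[216.63038086 290.0522533 ]
 [206.79451929 201.97052051]]
```

View pics/w8.png

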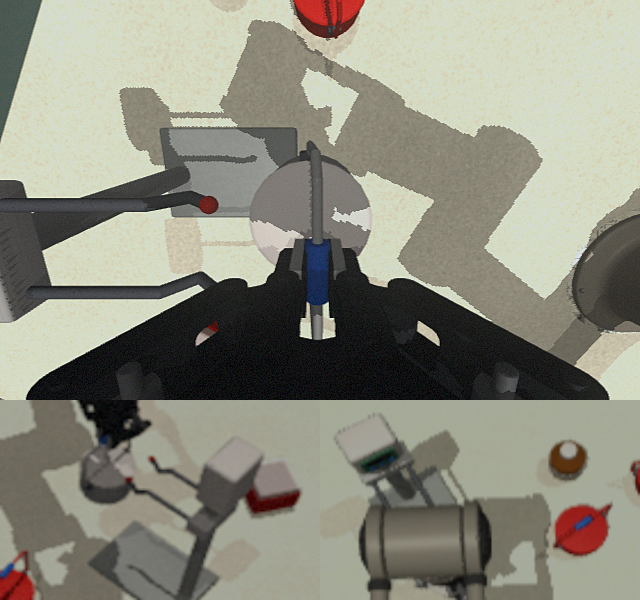

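Wrist view: the right red tip is at (208,204) against a predicted (207,202). The rods run parallel to the jaw axis. The sleeve is gripped at (318,272).

```bash
python3 - <<'E'
from h import *
import pickle
c,a,b,P,R=pickle.load(open('c8.pkl','rb'));s=dict(eef_pos=P,tcp_rot=R);R=np.array(R);P=np.array(P)
f=c['frame'].astype(int);m=(f[...,0]-f[...,1]>40)
for (y0,y1,x0,x1) in((190,220,195,225),(310,345,190,225)):
    v,u=np.nonzero(m[y0:y1,x0:x1]);p=(u.mean()+x0,v.mean()+y0);print(p,len(u),atz(c,*p,269,s),R.T@(atz(c,*p,269,s)-P))
m=(f[...,2]-f[...,0]>35)
v,u=np.nonzero(m[225:320,290:350]);p=(u.mean()+290,v.mean()+225)
o,d=ray(c,*p,s);o=R.T@(o-P);d=R.T@d
print('sleeve tool',p,[(o+d*(z-o[2])/d[2]).round(1) for z in(-22,-19,-16,-13)])
# rods in tool frame at rod axis z 269
for uv in((60,205),(150,205),(60,292),(150,292)):print(uv,R.T@(atz(c,*uv,269,s)-P))
# tips tri between scene & top at start
print([np.round(R.T@(np.array(q)-P),1) for q in([572.9,182.7,269],[602.1,134.5,269])])
F=[]
for i in range(1):pass
E
```

```text
(np.float64(207.97254901960784), np.float64(204.53333333333333)) 255 [600.88708428 135.52696832 269.        ] [-62.25575162 -22.4496312   15.8263524 ]
(np.float64(213.34848484848484), np.float64(326.5)) 66 [563.21867164 207.79152353 269.        ] [-67.04891971  58.90174179  16.06066516]
sleeve tool (np.float64(317.1038374717833), np.float64(271.5071482317532)) [array([ -0.4,  -1.1, -22. ]), array([ -0.4,   0.5, -19. ]), array([ -0.4,   2.2, -16. ]), array([ -0.5,   3.8, -13. ])]
(60, 205) [-146.28180681  -22.10977969   15.94339807]
(150, 205) [-95.16235616 -22.14938237  15.87265811]
(60, 292) [-159.6766863    33.93682402   16.11877111]
(150, 292) [-103.85322872   33.83783659   16.04136567]
[array([-62.5,  32.4,  16. ]), array([-62.8, -24. ,  15.8])]
```

Emit:
{"op": "step_arm", "data": {"commands": [[[0.005,0.0035,0,0,0,0],[0.01,0.0065,0,0,0,0],[0.011,0.0075,0,0,0,0],[0.011,0.0075,0,0,0,0],[0.011,0.0075,0,0,0,0],[0.01,0.007,0,0,0,0],[0.0065,0.004,0,0,0,0],[0.0018,0.0015,0,0,0,0]]]}}

```text
t: 12.0
eef_pos: [603.0, 168.2, 284.2]
tcp_rot: [[-0.858, -0.513, -0.0], [-0.513, 0.858, 0.003], [-0.002, 0.003, -1.0]]
wrist_force: [0.5, -0.8, -5.9]
gripper_width: 0.119
```

Emit:
{"op": "step_arm", "data": {"commands": [[[0,0,-0.004,0,0,0],[0,0,-0.008,0,0,0],[0,0,-0.006,0,0,0],[0,0,-0.004,0,0,0],[0,0,0,0,0,0],[0,0,0,0,0,0],[0,0,0,0,0,0],[0,0,0,0,0,0]]]}}

```text
t: 12.8
eef_pos: [602.5, 168.0, 263.1]
tcp_rot: [[-0.859, -0.513, 0.001], [-0.513, 0.859, 0.004], [-0.002, 0.003, -1.0]]
wrist_force: [0.8, 0.1, -5.9]
gripper_width: 0.114
```

```bash
cat >> h.py <<'E'
def avg(n=16):
    F=[]
    for i in range(n): c=r.camera('wrist');F.append(r.state()['wrist_force'])
    F=np.array(F);print('F',F.mean(0).round(2),'sd',F.std(0).round(2),'se',(F.std(0)/n**.5).round(2),r.state()['t']);return c
E
python3 - <<'E'
from h import *
c=avg(); s=r.state();P=np.array(s['eef_pos']);R=np.array(s['tcp_rot']);print(P)
a=r.camera('scene')
cv2.imwrite('pics/w9.png',np.vstack([c['frame'],np.hstack([cv2.resize(a['frame'][125:200,320:420],(267,200),interpolation=cv2.INTER_CUBIC),np.zeros((200,373,3),np.uint8)])])[...,::-1])
for uv in((60,205),):print(R.T@(atz(c,*uv,269,s)-P))
f=c['frame'].astype(int);m=(f[...,0]-f[...,1]>40).astype(np.uint8)
n,l,st,ce=cv2.connectedComponentsWithStats(m)
for i in range(1,n):
    if 60<st[i,4]<600: print(st[i],ce[i],R.T@(atz(c,*ce[i],269,s)-P))
E
```

```text
F [ 0.12  0.02 -5.79] sd [0.43 0.45 0.51] se [0.11 0.11 0.13] 13.6
[602.33843116 167.94917086 262.71170782]
[-126.02412049  -28.39088253   -6.15202279]
[346 198  21  21 334] [355.94311377 207.85329341] [ 18.49777899 -27.0691567   -6.40081615]
```

View pics/w9.png

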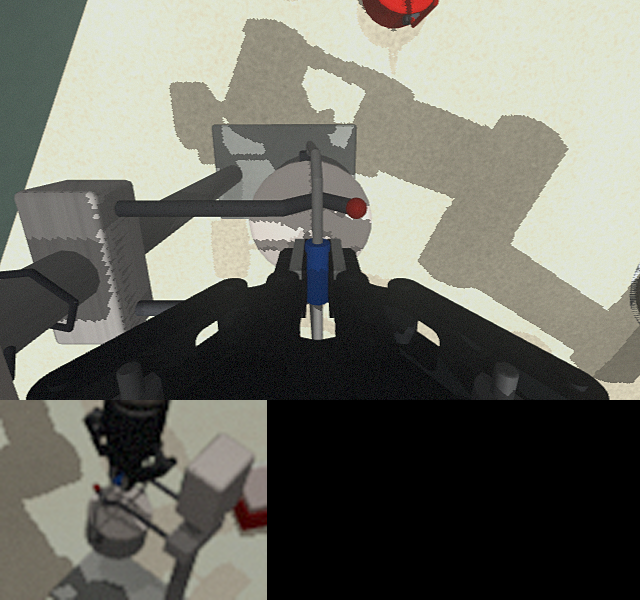

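The right tip is at (356,208), 18.5 mm outboard, so the seat is within about 1 mm of the sleeve both along and across the rods. The weight is about 5.75 N, which gives an expected sink of about 71 mm. Lowering slowly now.

Emit:
{"op": "step_arm", "data": {"commands": [[[0,0,-0.003,0,0,0],[0,0,-0.004,0,0,0],[0,0,-0.004,0,0,0],[0,0,-0.004,0,0,0],[0,0,-0.004,0,0,0],[0,0,-0.004,0,0,0],[0,0,-0.004,0,0,0],[0,0,-0.004,0,0,0]]]}}

```text
t: 14.45
eef_pos: [602.3, 167.9, 231.5]
tcp_rot: [[-0.859, -0.513, -0.0], [-0.513, 0.859, 0.003], [-0.002, 0.003, -1.0]]
wrist_force: [-0.9, -0.5, -4.3]
gripper_width: 0.117
```

Emit:
{"op": "step_arm", "data": {"commands": [[[0,0,-0.004,0,0,0],[0,0,-0.004,0,0,0],[0,0,-0.003,0,0,0],[0,0,-0.002,0,0,0],[0,0,0,0,0,0],[0,0,0,0,0,0]]]}}

```text
t: 15.05
eef_pos: [602.3, 168.0, 218.9]
tcp_rot: [[-0.859, -0.513, 0.0], [-0.513, 0.859, 0.003], [-0.002, 0.003, -1.0]]
wrist_force: [-0.5, -0.5, -3.5]
gripper_width: 0.115
```

```bash
python3 - <<'E'
from h import *
c=avg(12);save(c,'w10');print(r.state()['eef_pos'])
E
```

```text
F [-1.28 -0.35 -3.89] sd [0.44 0.42 0.46] se [0.13 0.12 0.13] 15.65
[602.33918676 167.94843385 218.72171574]
```

No more pictures can be viewed, so I go on by numbers. The side force of about −1.4 N along the fork's x says the bar is riding on the column-side slope of the V. I'll check that offset from the tip's blob.

```bash
cat >> h.py <<'E'
def tip(c,sink):
    s=r.state();P=np.array(s['eef_pos']);R=np.array(s['tcp_rot'])
    f=c['frame'].astype(int);m=(f[...,0]-f[...,1]>40).astype(np.uint8);m[:150]=0;m[260:]=0;m[:,:290]=0;m[:,430:]=0
    n,l,st,ce=cv2.connectedComponentsWithStats(m)
    for i in range(1,n):
        if 60<st[i,4]<600: print('tip',st[i],ce[i],[np.round(R.T@(atz(c,*ce[i],269-k,s)-P),1) for k in(sink-4,sink,sink+4)])
    g=(f[...,2]-f[...,0]>35);v,u=np.nonzero(g[225:320,290:350]);print('sleeve',u.mean()+290,v.mean()+225)
E
python3 - <<'E'
from h import *
c=avg(8);tip(c,24)
E
```

```text
F [-1.25 -0.65 -3.53] sd [0.38 0.38 0.56] se [0.13 0.14 0.2 ] 16.05
tip [351 209  23  25 440] [361.79318182 221.01590909] [array([ 17.8, -28.5, -30.4]), array([ 18.4, -27.2, -26.4]), array([ 19.1, -25.8, -22.4])]
sleeve 317.0696296296296 271.54962962962964
```

Emit:
{"op": "step_arm", "data": {"commands": [[[-0.0007,-0.0004,0,0,0,0],[-0.0006,-0.0004,0,0,0,0],[0,0,0,0,0,0],[0,0,0,0,0,0],[0,0,0,0,0,0]]]}}

```text
t: 16.55
eef_pos: [601.5, 167.4, 218.9]
tcp_rot: [[-0.859, -0.513, 0.001], [-0.513, 0.859, 0.004], [-0.003, 0.003, -1.0]]
wrist_force: [2.7, 2.2, -4.3]
gripper_width: 0.114
```

```bash
python3 - <<'E'
from h import *
c=avg(16);tip(c,24);print(r.state()['eef_pos'])
E
```

```text
F [ 4.33  2.42 -3.9 ] sd [0.5  0.46 0.59] se [0.13 0.12 0.15] 17.35
tip [348 210  24  24 451] [359.19512195 221.75831486] [array([ 16.8, -28.2, -30.3]), array([ 17.4, -26.8, -26.3]), array([ 18. , -25.4, -22.3])]
sleeve 317.06904231625833 271.4944320712695
[601.41925373 167.31096619 218.86066744]
```

The bar is already at the notch bottom, since 1 mm the other way gives +5 N. The zero-force point is about 0.8 mm back.

Emit:
{"op": "step_arm", "data": {"commands": [[[0.0004,0.0002,0,0,0,0],[0.0003,0.0002,0,0,0,0],[0,0,0,0,0,0],[0,0,-0.001,0,0,0],[0,0,-0.002,0,0,0],[0,0,-0.003,0,0,0],[0,0,-0.003,0,0,0],[0,0,-0.003,0,0,0]]]}}

```text
t: 18.15
eef_pos: [601.6, 167.5, 206.4]
tcp_rot: [[-0.859, -0.513, -0.0], [-0.513, 0.859, 0.003], [-0.001, 0.003, -1.0]]
wrist_force: [-0.4, -0.0, -2.9]
gripper_width: 0.117
```

Emit:
{"op": "step_arm", "data": {"commands": [[[0,0,-0.003,0,0,0],[0,0,-0.003,0,0,0],[0,0,-0.003,0,0,0],[0,0,-0.003,0,0,0],[0,0,-0.003,0,0,0],[0,0,-0.002,0,0,0],[0,0,0,0,0,0],[0,0,0,0,0,0]]]}}

```text
t: 18.95
eef_pos: [601.7, 167.5, 189.8]
tcp_rot: [[-0.859, -0.513, -0.0], [-0.513, 0.859, 0.003], [-0.001, 0.003, -1.0]]
wrist_force: [-1.8, -0.7, -1.7]
gripper_width: 0.111
```

```bash
python3 - <<'E'
from h import *
c=avg(14);tip(c,53);print(r.state()['eef_pos'])
E
```

```text
F [-1.33 -0.79 -1.52] sd [0.62 0.56 0.5 ] se [0.17 0.15 0.13] 19.65
tip [349 210  23  24 444] [360.0518018  221.75675676] [array([ 17.1, -28.2, -30.4]), array([ 17.7, -26.8, -26.4]), array([ 18.3, -25.5, -22.4])]
sleeve 317.06013363028956 271.64439495174463
[601.67913831 167.52466295 189.69596685]
```

Emit:
{"op": "step_arm", "data": {"commands": [[[-0.0002,-0.0001,-0.002,0,0,0],[0,0,-0.003,0,0,0],[0,0,-0.003,0,0,0],[0,0,-0.003,0,0,0],[0,0,-0.003,0,0,0],[0,0,-0.002,0,0,0],[0,0,-0.001,0,0,0],[0,0,0,0,0,0]]]}}

```text
t: 20.45
eef_pos: [601.6, 167.5, 172.7]
tcp_rot: [[-0.859, -0.513, 0.0], [-0.513, 0.859, 0.004], [-0.002, 0.003, -1.0]]
wrist_force: [-0.4, -0.2, -0.8]
gripper_width: 0.116
```

```bash
python3 - <<'E'
from h import *
c=avg(24);tip(c,71);print(r.state()['eef_pos'],r.state()['ft_torque'])
E
```

```text
F [ 0.   -0.49 -0.14] sd [0.46 0.42 0.46] se [0.09 0.09 0.09] 21.65
tip [349 210  23  24 448] [359.93973214 221.703125  ] [array([ 17.2, -27.9, -29.4]), array([ 17.8, -26.5, -25.4]), array([ 18.4, -25.1, -21.4])]
sleeve 317.0876934414149 271.51584377302873
[601.59285701 167.47001469 172.73815486] [-0.03892222 -0.05944297 -0.00585752]
```

Balanced: the remaining load is −0.14 N and the side force is about 0.5 N at most. Releasing.

Emit:
{"op": "step_arm", "data": {"commands": [[[0,0,0,0,0,0],[0,0,0,0,0,0],[0,0,0,0,0,0],[0,0,0,0,0,0],[0,0,0,0,0,0],[0,0,0,0,0,0],[0,0,0,0,0,0],[0,0,0,0,0,0]]], "grip": 0.04}}

```text
t: 22.45
eef_pos: [601.5, 167.5, 172.7]
tcp_rot: [[-0.859, -0.513, -0.0], [-0.513, 0.859, 0.003], [-0.002, 0.003, -1.0]]
wrist_force: [0.0, 0.6, 0.8]
gripper_width: 0.468
```

```bash
python3 - <<'E'
from h import *
c=avg(16);tip(c,71);print(r.state()['eef_pos'],r.state()['gripper_width'])
E
```

```text
F [-0.06  0.04 -0.03] sd [0.5  0.51 0.34] se [0.12 0.13 0.08] 23.25
tip [348 208  23  24 435] [358.9816092  219.65057471] [array([ 16.8, -28.8, -29.4]), array([ 17.4, -27.4, -25.4]), array([ 18. , -26.1, -21.4])]
sleeve 316.7482468443198 269.0322580645161
[601.53410718 167.46406426 172.71265598] 0.46548028109774753
```

Clean release: the tip and sleeve moved only about 2 px. Backing straight up, then away from the fork.

Emit:
{"op": "step_arm", "data": {"commands": [[[0,0,0.004,0,0,0],[0,0,0.008,0,0,0],[0,0,0.015,0,0,0],[0,0,0.02,0,0,0],[0,0,0.025,0,0,0],[0,0,0.025,0,0,0],[-0.01,-0.006,0.02,0,0,0],[-0.02,-0.012,0.01,0,0,0]]]}}

```text
t: 24.05
eef_pos: [572.4, 149.8, 302.2]
tcp_rot: [[-0.858, -0.513, 0.004], [-0.513, 0.858, 0.004], [-0.006, 0.001, -1.0]]
wrist_force: [-0.3, -0.9, 0.1]
gripper_width: 0.466
```

Emit:
{"op": "step_arm", "data": {"commands": [[[-0.03,-0.018,0,0,0,0],[-0.03,-0.018,0,0,0,0],[-0.03,-0.02,0,0,0,0],[-0.03,-0.02,0,0,0,0],[-0.02,-0.01,0,0,0,0],[0,0,0,0,0,0],[0,0,0,0,0,0],[0,0,0,0,0,0]]]}}

```text
t: 24.85
eef_pos: [432.4, 63.7, 300.1]
tcp_rot: [[-0.859, -0.513, 0.001], [-0.513, 0.859, 0.004], [-0.003, 0.003, -1.0]]
wrist_force: [-1.1, -0.3, -0.2]
gripper_width: 0.471
```

```bash
python3 - <<'E'
from h import *
def blobs(c,box,ch):
    x0,x1,y0,y1=box;f=c['frame'].astype(int)[y0:y1,x0:x1];m=(f[...,2]-f[...,0]>35 if ch=='b' else f[...,0]-f[...,1]>50).astype(np.uint8)
    n,l,st,ce=cv2.connectedComponentsWithStats(m);return [(int(st[i,4]),(ce[i]+[x0,y0]).round(1)) for i in range(1,n) if st[i,4]>1]
fs=[]
for k in range(8):
    a=r.camera('scene');fs.append(a['frame'].astype(int)[120:230,320:440])
    if k%7==0:
        b=r.camera('top');print('blue',blobs(a,(340,390,140,200),'b'),blobs(b,(255,300,170,230),'b'),'red',blobs(a,(340,390,140,200),'r'),blobs(b,(255,300,180,230),'r'))
print('max motion',abs(fs[-1]-fs[0]).max(),abs(fs[-1]-fs[0]).mean())
for z in(188,195):print(proj(a,[602.9,167.9,z]),proj(b,[602.9,167.9,z]))
for k in(65,71,77):print('tips exp',k,proj(a,[[572.9,182.7,269-k],[602.1,134.5,269-k]]).round(1).tolist())
import pickle;a0,b0=pickle.load(open('c0.pkl','rb'))
for n,p in(('jar',(197,211)),('reag',(320,240)),('red1',(214,242)),('red2',(275,246)),('red3',(304,213)),('tipbox',(419,162))):
    x,y=p;print(n,abs(a['frame'].astype(int)-a0['frame'])[y-14:y+14,x-14:x+14].mean().round(1),end=' ')
s=r.state();print(s['t'],s['eef_pos'],s['wrist_force'])
E
```

```text
blue [(16, array([362.9, 168.2]))] [(4, array([260.5, 178. ])), (2, array([256.5, 180. ])), (29, array([276.9, 213.5]))] red [(4, array([363.5, 159.5])), (2, array([354. , 169.5]))] [(6, array([286.2, 213.2])), (5, array([271.8, 221.4]))]
blue [(16, array([362.9, 168.2]))] [(4, array([260.5, 178. ])), (2, array([256.5, 180. ])), (28, array([276.8, 213.5]))] red [(4, array([363.5, 159.5])), (2, array([354. , 169.5]))] [(6, array([286.2, 213.2])), (5, array([271.8, 221.4]))]
max motion 38 1.6202525252525253
[[362.88153637 168.69223809]] [[277.16233289 213.33814944]]
[[363.09010106 167.59129819]] [[276.93729552 213.05264689]]
tips exp 65 [[364.3, 158.6], [354.4, 168.2]]
tips exp 71 [[364.2, 159.6], [354.3, 169.2]]
tips exp 77 [[364.0, 160.5], [354.1, 170.1]]
jar 2.2 reag 2.4 red1 3.4 red2 3.3 red3 7.8 tipbox 2.5 25.35 [431.61037355  63.51870373 299.63096691] [-0.83696945 -0.2094859   0.44156769]
```

```bash
python3 -c "
from h import *
print(r.finish_job())"
```

```text
the job is handed in; nothing more can be done
None
```

The steel pot is hanging by its bail in the fork's notches, still and with the arm clear. I handed the job in at about 25 s of the 72 s allowed.

**What I did:** I raised the bail with a loose jaw cage tilted 45°, so the pot stayed standing. I then straightened the tool, gripped the blue sleeve, carried the pot to the fork and lowered it slowly. I let go only once the wrist load had averaged −0.14 N.

**Last checks:**
- **Seating:** the sleeve matches the predicted seat position to within about 1 px in the scene and top cameras. The fork has sunk about 71 mm, which fits the roughly 5.75 N I weighed.
- **Stillness:** sleeve and tip positions did not change over about 0.4 s.
- **Bystanders:** the listed bottle, jar and tip box show no change beyond image noise.

**Less certain:**
- One red decoy pot shows a larger pixel difference (7.8, against about 2–3.4 for the others). That is probably the arm's shifted shadow.
- I had used all 12 picture views, so everything after the fork first took load was judged by numbers only.
- While centring the bar in the notch I pushed 1 mm too far and briefly put about 5 N sideways on the fork, then corrected it.

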